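Gauge a copper bar against a flip stop

TASK

Flip the hinged stop on the bench fixture fully down over the fence. Then push the copper bar back flush against the fence and slide it along until its end bears on the head of the lowered stop's gauge screw, keeping a light steady push on it (between 5 and 10 N, never a shove) for about a second. Finally flip the stop back up past upright and let go, leaving the bar exactly where it was gauged, flush on the fence, and the other things on the bench alone.

Things in the scene. Friction and masses are not known exactly. Their poses are not given: they have to be found in the camera images.
- fixture: Fixed gauging fixture: dark steel bed plate 150 (x) by 370 (y) by 12 mm thick, with an aluminium fence bar 18 mm thick along its y axis, top 36 mm above the bed. Origin on the bench surface; the bed spans x -80 to +70, y -195 to +175 mm. The fence's flat face looks to -x (robot's side) at x = +30 mm; the copper bar lies in front of it on the bed (top at z = 12 mm).
- stop: Dark steel saddle fixed on the fence, carrying the hinged steel leaf; axes as the fixture's. Origin: x = 0 the fence's face, y = 0 the leaf's face on the bar's (-y) side, z = 0 the bed's top. Leaf down: a plate 8 mm thick (y 0 to 8), x -46 to -4 mm, from 4 mm above the bed to hinge height. A brass gauge screw passes through the leaf (see leaf); the bar's end is gauged on its head.
- hinge (a point): Centre of the leaf's hinge pin, in the stop's frame at x +9, y +4, z +52 mm; the hinge axis runs along the stop's y.
- knob (a point): Centre of the leaf's cross knob: dark cylinder 16 mm across, 26 mm long along y (9 mm proud on each side of the leaf), flat ends to pinch along y from above; 65.5 mm from the hinge axis. Leaf down: at x -56, y +4, z +60 mm in the stop's frame; leaf up: above and just behind the hinge. It swings in the plane y = +4 mm.
- leaf (a joint): Leaf angle in rad: 0 fully down, 1.45 upright (knob over hinge), 1.9 fully up, leaning back. Stiff hinge (0.12 N m, 2 N at the knob), stays put. Gauge screw: round flat brass head, 16 mm across, facing -y; leaf down, its axis is at x -14, z +18 mm in the stop's frame, its face 6 to 30 mm before the leaf (y -30 to -6; setting differs each time and is not measured); it does not give.
- bar: Loose copper bar, 28 (x) by 110 (y) by 24 mm high, about 0.65 kg (varies); it lies on the bed in front of the fence, up to about 20 mm away from it and slightly askew. Origin at the centre of its underside.
- bar_end (a point): Centre of the bar's end face that must meet the gauge screw's head (bar's frame: y +55 mm, z +12 mm).
- flange: Bystander: loose round steel blank flange, 70 mm across, 16 mm high, on the bench beyond the fixture's -y end. Origin at the centre of its underside.
- jar: Bystander: loose grey jar, 52 mm across, 75 mm high, on the bench beyond the fixture's +y end. Origin at the centre of its underside.
- wrench: Bystander: loose wrench lying on the bench behind the fence. Origin at its underside.
Not all that is in view belongs to the job. There is more than one size of the bar; the one meant has the size given above.

How it is judged (in metres and radians):
On the way, in this order (a step that is already met when the one before it is completed fails the run):
1. the leaf is flipped fully down (value of joint leaf below 0.05 rad), for 0.2 s.
2. with the leaf down, the bar, flush on the fence, is held against it with a light push (4 to 12 N) for 0.7 s (value of joint leaf below 0.06 rad and contact force between bar and stop between 4 and 12 N and x of bar_end in the frame of stop above -0.0165 m and angle between the y axis of bar and the y axis of stop, either way round below 0.03 rad), for 0.7 s.
At the end, for the whole second after the job is handed in: The leaf is up at least to about upright (over 1.4 rad) and at rest; the bar lies at rest flat on the bed, its end, along the bar, within 1.5 mm of the face of the gauge screw's head (wherever that is set), that end within 2.5 mm of touching the fence, parallel to it within 0.03 rad (value of joint leaf above 1.4 rad and y of gauge_screw_c0 in the frame of bar between 0.0555 and 0.0585 m and x of bar_end in the frame of stop above -0.0165 m and angle between the y axis of bar and the y axis of stop, either way round below 0.03 rad and z of bar_end in the frame of stop below 0.016 m and linear speed of bar below 0.01 m/s and velocity of joint leaf between -0.1 and 0.1 rad/s).
It fails at once if the stop is shoved: more than 18 N between the bar and the stop (contact force between bar and stop above 18 N).
It fails at once if a bystander is moved by more than 15 mm (distance of any of flange, jar, wrench from where it was at the start of the episode above 0.015 m).
It also fails if it takes over 72 s, if anything falls off the work surface, if the arm or the gripper's body presses on something with over 40 N, if the wrist force passes 120 N, or if a joint passes its speed limit or range.

ROBOT

A 6-joint arm with a two-finger parallel gripper is mounted at the origin on the work surface. World frame = base frame: x ahead of the robot, y to its left, z up, the work surface at z = 0. Lengths are in mm, angles in degrees, forces in N, time in s.
With the tool pointing down it reaches from about 350 to 850 mm from the base axis. Payload 8.1 kg.
Tool frame: the origin (TCP) lies at the very end of the fingers, on their centre line; the grasp point (between the pads) lies 19 mm behind it (r.grip_depth is the distance from the TCP to the grasp point, in mm); z points along the fingers, y is the direction in which the jaws open and shut (so a half turn about z gives the same grasp; the last joint's range is limited). The gripper opens to 85 mm and grips with 20 to 120 N. Pads are 22 mm wide; open, the fingers measure 114 mm over their backs; the gripper's body (76 mm by 85 mm) begins 54 mm behind the grasp point. The pads swing forward as they close: fully open they stand 13 mm farther back than shut.
Start: joints at [59.221, 7.471, 85.268, -0, 87.261, -4.893], TCP at [261.932, 539.812, 231.292] pointing down, gripper open.
Joint ranges: [-169.43, 169.43], [-51.17, 129.36], [1.28, 143.12], [-76.62, 256.62], [0, 156.53], [-152.29, 152.29]. Speed limits (degrees/s): [136.94, 136.94, 159.86, 180, 180, 180].

INTERFACE

Orientations are given as [roll, pitch, yaw] about the fixed x, y, z axes, in that order (R = Rz(yaw) Ry(pitch) Rx(roll)).
In Python, from bench import status, viewer, hand_in, r gives the robot as it stands.
- The arm moves only by the shell command python3 -m crank 'ROWS' [OPENING] [FORCE]. ROWS is a JSON object of lists of equal length, an entry for each row: "slide": the shift along the tool's x, y, z in m, a list of three; "twist": the turn about the tool's z in rad. A call has 1 to 8 rows; each row shifts and turns the commanded pose from where the row before left it, along the tool's axes as they then stand; what a row does not reach is not made up. A row lasts 1/10 s, in which the tool goes at most 50 mm and 8.59 degrees, less where a joint would pass 70% of its speed; a pose out of reach is approached as far as the arm can. A call with a gripper value outside its range is refused whole. OPENING is the closure, from 0 (fully open) to 1 (shut), set as the call begins (- or left out, the last holds). The fingers move at their own pace and stop on an object; FORCE is the grip in N (left out, the last holds). Time passes only in rows, so rows that do not move let the fingers close. It gives the time, the measured TCP pose, the force and the opening at its end, in the units of the state.
- status.sense(): the state, without advancing time (a new reading comes with each control period).
- viewer.snapshot(name): name is "side" or "top" or "wrist"; returns a dict with "img" (420x560x3 uint8, red, green, blue), "fx", "fy", "cx", "cy" (pixels), "R" (3x3) and "t" (3): a world point X has camera coordinates R X + t; the wrist camera has in their place "hand_eye" (4x4, takes a point from camera to tool coordinates, whose origin is the TCP and whose axes are the flange's). Camera axes: x right, y down, z forward; pixel columns grow to the right and rows downward; lengths in mm; the calibration is good to about 2 mm. A picture is of the moment at which its call begins: read the wrist's pose just before it. There is no depth.
- hand_in(): hands the job in, once; it reports no verdict.
The state is a dict: "time": time; "joint_pos": joint angles; "qd": joint speeds; "joint_efforts": joint torques, N m; "tool_pos": TCP position; "tcp_rot": TCP orientation; "ft_force": force on the tool from outside, world axes, zero at the start; "wrist_torque": the same for the moment, N m; "finger_gap": finger opening in mm.
Only numpy, scipy, OpenCV 4.12 (cv2) and the standard library are available. Lean on these libraries where they do the work, as an engineer would, in place of code of your own. Each camera call takes 0.05 s, during which the arm holds its last target.

## Working session

There is one attempt and no reset: what is moved stays moved. The work goes in short steps, Python scripts to look and compute and a shell command to move; the robot and the scene stay as the last step left them, time stands still between calls to the robot, and variables do not carry over. Pictures are saved under pics/ and viewed, and the job is handed in when it is done.

```bash
ls; mkdir -p pics
python3 - <<'E'
from bench import status, viewer, r
import cv2
s=status.sense()
for k,v in s.items(): print(k,v)
for n in ["side","top","wrist"]:
    d=viewer.snapshot(n); cv2.imwrite(f"pics/{n}0.png",d["img"][:,:,::-1])
    print(n,{k:(v if not hasattr(v,'tolist') else v.tolist()) for k,v in d.items() if k!="img"})
E
```

```text
pics
time 0.0
joint_pos [ 5.92188500e+01  7.51590812e+00  8.53284170e+01 -7.60391398e-04
  8.72625231e+01 -4.89362466e+00]
qd [-0.03087138  0.05847532 -0.01316809  0.06698887  0.04363664 -0.02367168]
joint_efforts [ 6.90629204e-04 -5.69380367e+01 -5.00562000e+01 -7.57680732e-05
  1.48604141e-02 -9.27011001e-06]
tool_pos [261.67071655 539.32263744 230.24436657]
tcp_rot [-1.79893476e+02 -8.35810863e-03  1.54112504e+02]
ft_force [-0.25926328 -0.42694054  0.16065872]
wrist_torque [ 0.00769423 -0.00583926 -0.00673505]
finger_gap 85.33581780455263
side {'fx': 535.9212576042293, 'fy': 535.9212576042293, 'cx': 279.3389398161258, 'cy': 207.23653136423385, 'R': [[0.7302607592830329, -0.6829860150705931, 0.01579008136013417], [-0.5048187100072797, -0.5550457205622424, -0.6611220145420412], [0.46030130727378354, 0.4748203358150665, -0.7501122284155306]], 't': [-374.85573434764353, 329.49963790209915, 1334.4330600705384]}
top {'fx': 429.24116097822485, 'fy': 429.24116097822485, 'cx': 278.9093047526893, 'cy': 209.0847863341184, 'R': [[-0.01754809616582242, -0.9997484412352489, 0.01396848483711664], [-0.9956396280301686, 0.016192411152488886, -0.09186695225714375], [0.09161765887045265, -0.015519667160041231, -0.9956733121432648]], 't': [35.32110592026535, 525.4823749305233, 1076.5219130518688]}
wrist {'fx': 311.8098785348144, 'fy': 311.8098785348144, 'cx': 284.744358198159, 'cy': 209.5913328572379, 'hand_eye': [[-0.00015615116625864454, -0.9649225784628084, -0.2625345561816506, 68.06405691413066], [0.9999999293110454, -0.00024047238780583121, 0.000289051781882571, -0.6621355466248646], [-0.0003420449022899261, -0.26253449248758476, 0.964922547803485, -143.01279260692866], [0.0, 0.0, 0.0, 1.0]]}
```

View pics/side0.png

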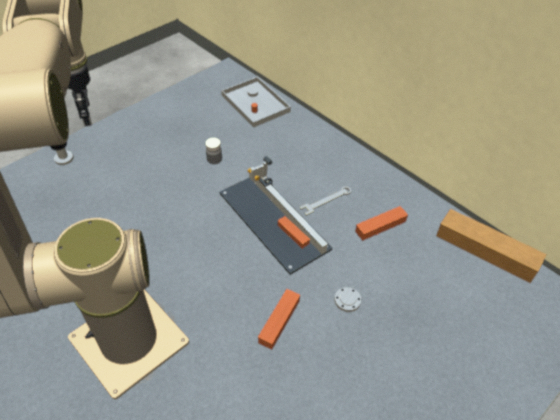

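View pics/top0.png

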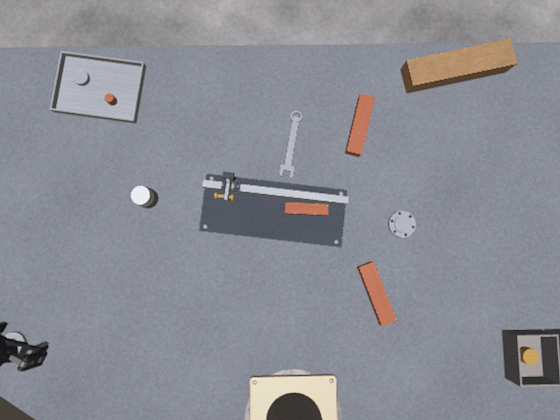

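View pics/wrist0.png

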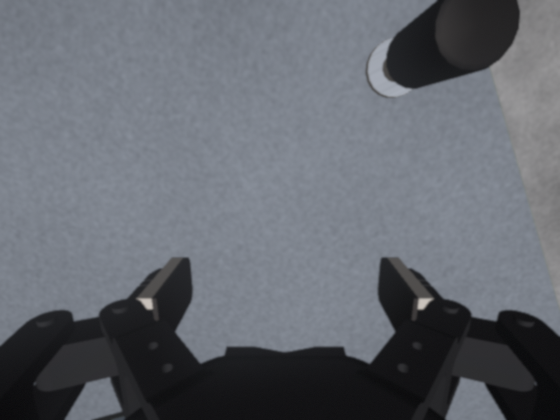

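```bash
cat > h.py <<'E'
import numpy as np, cv2
from bench import status, viewer
def ray(d,u,v,z,T=None):
    c=np.array([(u-d['cx'])/d['fx'],(v-d['cy'])/d['fy'],1.0])
    if 'R' in d: R=np.array(d['R']);o=-R.T@np.array(d['t']).ravel();w=R.T@c
    else: o=T[:3,3];w=T[:3,:3]@c
    return o+w*(z-o[2])/w[2]
def proj(d,X,T=None):
    X=np.array(X,float)
    if 'R' in d: p=np.array(d['R'])@X+np.array(d['t']).ravel()
    else: p=T[:3,:3].T@(X-T[:3,3])
    return np.array([d['fx']*p[0]/p[2]+d['cx'],d['fy']*p[1]/p[2]+d['cy']])
def toolT(s):
    from scipy.spatial.transform import Rotation as Ro
    T=np.eye(4);T[:3,:3]=Ro.from_euler('xyz',s['tcp_rot'],degrees=True).as_matrix();T[:3,3]=s['tool_pos'];return T
def wrist():
    s=status.sense();d=viewer.snapshot('wrist');return d,toolT(s)@np.array(d['hand_eye']),s
E
python3 - <<'E'
from h import *
d=viewer.snapshot('top');im=d['img']
hsv=cv2.cvtColor(im,cv2.COLOR_RGB2HSV)
g=im.max(2)
m=((g<75)).astype(np.uint8)*255
m[:140]=0;m[265:]=0;m[:,:180]=0;m[:,365:]=0
m2=((hsv[...,0]<15)&(hsv[...,1]>130)).astype(np.uint8)*255
for nm,mm,z in(('bed',m,12),('bar',m2,36)):
    cs,_=cv2.findContours(mm,0,2)
    for c in cs:
        if cv2.contourArea(c)<150: continue
        r=cv2.minAreaRect(c); b=cv2.boxPoints(r)
        zz=z if nm=='bed' or 190<r[0][1]<230 else 24
        P=np.array([ray(d,*p,zz) for p in b])
        print(nm,np.round(r[0]),np.round(P[:,:2].tolist(),1).tolist(),'sides',np.linalg.norm(P[0]-P[1]).round(1),np.linalg.norm(P[2]-P[1]).round(1),'c',P.mean(0).round(1))
c=cv2.resize(im[150:265,185:365],None,fx=4.4,fy=4.4,interpolation=cv2.INTER_CUBIC)
cv2.imwrite('pics/top_crop.png',c[:,:,::-1])
d=viewer.snapshot('side')
c=cv2.resize(d['img'][140:280,200:350],None,fx=4.2,fy=4.2,interpolation=cv2.INTER_CUBIC)
cv2.imwrite('pics/side_crop.png',c[:,:,::-1])
E
```

```text
bar [376. 293.] [[376.0, -169.9], [390.0, -208.4], [241.8, -261.0], [228.2, -222.9]] sides 40.9 157.2 c [ 309.  -215.6   24. ]
bar [306. 209.] [[515.5, 11.9], [541.4, 10.2], [534.3, -96.9], [508.4, -94.9]] sides 26.0 107.3 c [524.9 -42.4  36. ]
bar [360. 125.] [[671.3, -148.6], [826.9, -190.3], [816.9, -228.9], [661.4, -186.6]] sides 161.1 39.9 c [ 744.1 -188.6   24. ]
```

View pics/top_crop.png

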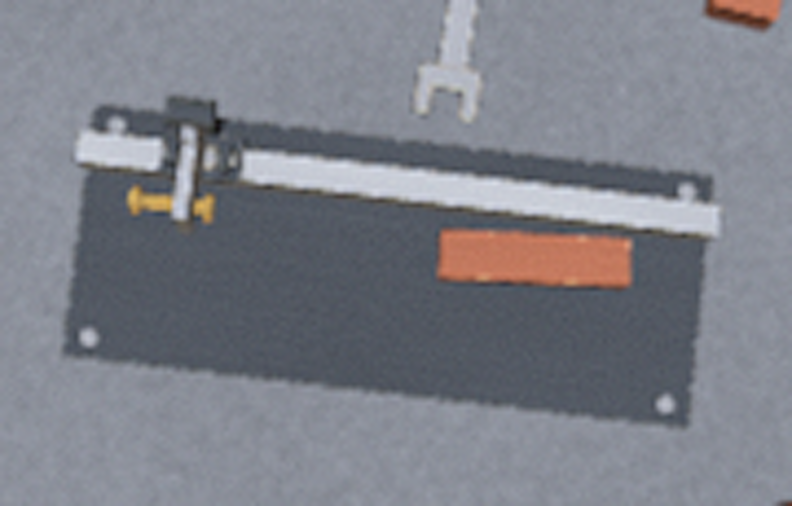

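View pics/side_crop.png

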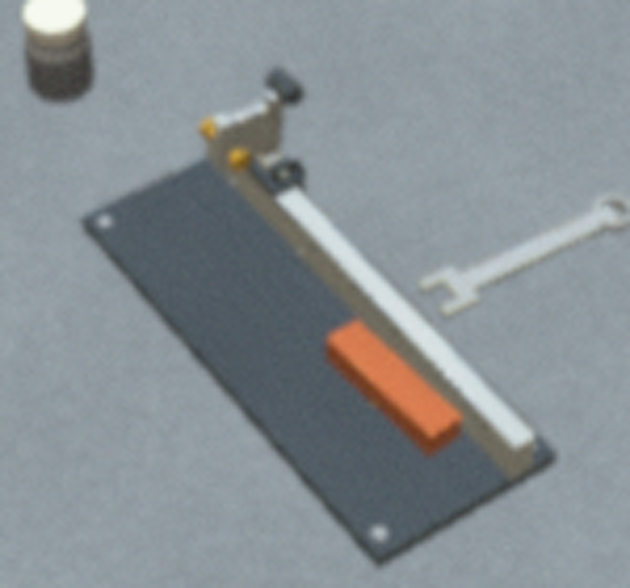

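Run:
```python
from h import *
d=viewer.snapshot('top')
L=[(65,352,-80,175),(688,426,-80,-195),(712,175,70,-195),(97,106,70,175)]
W=np.array([ray(d,185+(a-2)/4.4,150+(b-2)/4.4,12)[:2] for a,b,_,_ in L])
F=np.array([l[2:] for l in L],float)
print(W.round(1))
A=F-F.mean(0);B=W-W.mean(0)
th=np.arctan2((A[:,0]*B[:,1]-A[:,1]*B[:,0]).sum(),(A*B).sum())
R=np.array([[np.cos(th),-np.sin(th)],[np.sin(th),np.cos(th)]])
o=W.mean(0)-R@F.mean(0)
print(np.degrees(th),o,(F@R.T+o-W).round(1))
# fence top edge front z=48 : crop pts
for a,b in((243,180),(718,236)): 
    p=ray(d,185+(a-2)/4.4,150+(b-2)/4.4,48)[:2];print('fence',p,R.T@(p-o))
for a,b in((165,100),(215,100)):
    print('stopknob',R.T@(ray(d,185+a/4.4,150+b/4.4,130)[:2]-o))
```

```text
[[ 477.6  232. ]
 [ 428.1 -131.8]
 [ 576.  -150.6]
 [ 622.9  213. ]]
-7.518720227710735 [532.40278206  49.91968027] [[-1.6  1.9]
 [-0.5 -1.2]
 [ 0.3 -2. ]
 [ 1.8  1.2]]
fence [572.42486704 124.37923494] [29.93493993 79.05625806]
fence [ 535.88903933 -146.6161584 ] [  29.173021   -194.38987812]
stopknob [ 56.26904619 116.43744854]
stopknob [59.33302437 90.1806019 ]
```

```bash
python3 -m crank '{"slide":[[-0.014,-0.009,-0.005],[-0.028,-0.018,-0.005],[-0.028,-0.018,-0.005],[-0.028,-0.018,-0.005],[-0.028,-0.018,-0.005],[-0.028,-0.018,-0.005],[-0.028,-0.018,-0.005],[-0.028,-0.018,-0.005]],"twist":[0,0,0,0,0,0,0,0]}' 0
python3 -m crank '{"slide":[[-0.028,-0.018,-0.001],[-0.028,-0.018,-0.001],[-0.028,-0.018,-0.001],[-0.028,-0.018,-0.001],[-0.028,-0.018,-0.001],[-0.028,-0.018,-0.001],[-0.028,-0.018,-0.001],[-0.028,-0.018,-0.001]],"twist":[0,0,0,0,0,0,0,0]}'
python3 -m crank '{"slide":[[-0.011,-0.007,0],[0,0,0],[0,0,0],[0,0,0],[0,0,0]],"twist":[-0.1,-0.12,-0.1,0,0]}'
python3 - <<'E'
from h import *
d,T,s=wrist();cv2.imwrite('pics/w1.png',d['img'][:,:,::-1]);print(s['tool_pos'],s['tcp_rot'],s['time'],s['ft_force'],s['joint_pos'])
E
```

```text
time: 1.1
tool_pos: [392.7, 324.7, 272.0]
tcp_rot: [180.0, 0.0, 154.1]
ft_force: [-0.5, 0.1, -0.1]
finger_gap: 85.3
time: 1.9
tool_pos: [530.9, 97.2, 279.8]
tcp_rot: [180.0, 0.0, 154.1]
ft_force: [-0.2, -0.1, 0.4]
finger_gap: 85.3
time: 2.4
tool_pos: [537.3, 87.7, 279.6]
tcp_rot: [-180.0, 0.0, 172.3]
ft_force: [0.0, 0.4, 0.4]
finger_gap: 85.6
[537.30302067  87.71909029 279.605322  ] [-1.79993482e+02  2.23630646e-02  1.72255385e+02] 2.4 [0.0470214  0.38251048 0.36052229] [ 3.88313776e+00 -2.06664545e+00  9.00981762e+01 -1.08980219e-02
  9.19478788e+01 -7.83726182e+01]
```

View pics/w1.png

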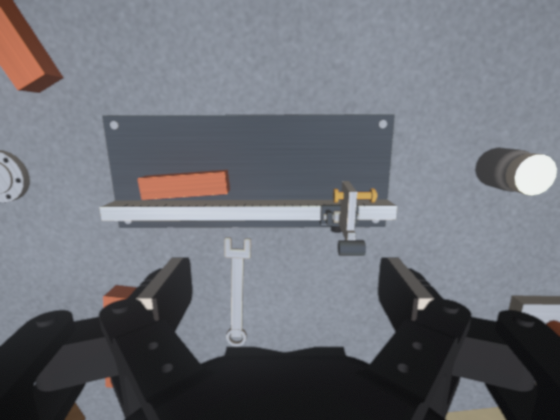

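Run:
```python
from h import *
d,T,s=wrist();im=d['img']
c=cv2.resize(im[100:270,90:410],None,fx=2.5,fy=2.5,interpolation=cv2.INTER_CUBIC);cv2.imwrite('pics/w1c.png',c[:,:,::-1])
hsv=cv2.cvtColor(im,cv2.COLOR_RGB2HSV)
m=((hsv[...,0]<14)&(hsv[...,1]>130)).astype(np.uint8)*255
m[:160]=0;m[215:]=0;m[:,:120]=0;m[:,260:]=0
cs,_=cv2.findContours(m,0,2)
print([cv2.minAreaRect(x) for x in cs if cv2.contourArea(x)>100])
```

```text
[((183.0723876953125, 183.48426818847656), (20.414752960205078, 85.70297241210938), 87.20729064941406)]
```

View pics/w1c.png

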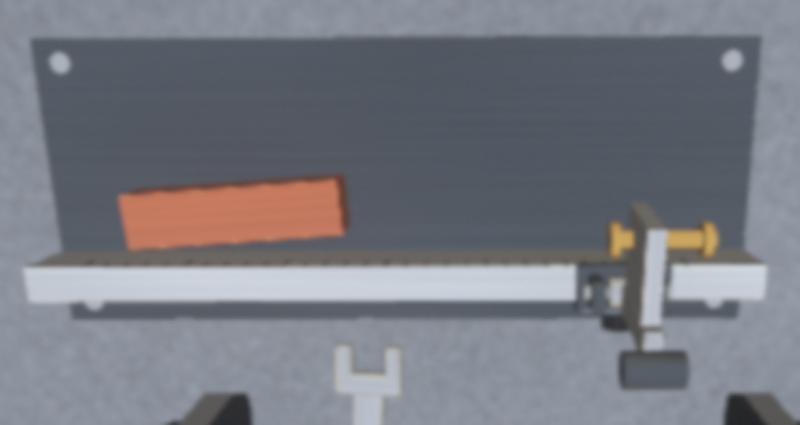

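```bash
cat > m.py <<'E'
from h import *
d,T,s=wrist()
P=lambda a,b,z: ray(d,90+(a-.75)/2.5,100+(b-.75)/2.5,z,T)[:2]
L=[(31,39,-80,-195,12),(760,37,-80,175,12),(72,318,70,-195,12),(738,318,70,175,12),(25,266,30,-195,48),(766,264,30,175,48),(28,301,48,-195,48),(766,298,48,175,48)]
W=np.array([P(a,b,z) for a,b,_,_,z in L]);F=np.array([l[2:4] for l in L],float)
A=F-F.mean(0);B=W-W.mean(0)
th=np.arctan2((A[:,0]*B[:,1]-A[:,1]*B[:,0]).sum(),(A*B).sum())
R=np.array([[np.cos(th),-np.sin(th)],[np.sin(th),np.cos(th)]])
o=W.mean(0)-R@F.mean(0)
print(np.degrees(th),o,(F@R.T+o-W).round(1).tolist())
f=lambda p:R.T@(p-o)
for a in(620,654,688):print('knob',f(P(a,370,123)),P(a,370,123))
for a,b in((120,195),(340,178),(345,234),(127,249)):print('bar',f(P(a,b,36)))
E
python3 m.py
```

```text
-7.541464802701139 [531.39774589  52.64240465] [[-1.1, -0.8], [-0.7, 1.7], [1.0, -0.6], [0.1, 0.5], [-0.0, -1.3], [0.3, 1.0], [0.0, 0.1], [0.5, -0.6]]
knob [55.34198196 90.26394204] [598.10759794 134.86229176]
knob [ 55.38091612 104.26910162] [599.98428378 148.74119882]
knob [ 55.4198517  118.27477266] [601.86103816 162.62061272]
bar [  -3.57982951 -147.8071056 ]
bar [-11.80253877 -37.41458731]
bar [ 16.64039245 -36.37170544]
bar [  24.14339597 -147.75168432]
```

```bash
python3 -m crank '{"slide":[[-0.014,0.017,0],[-0.014,0.017,0.01],[-0.014,0.017,0.015],[-0.0136,0.0178,0.02],[0,0,0.02],[0,0,0.015],[0,0,0],[0,0,0]],"twist":[-0.0035,0,0,0,0,0,0,0]}'
python3 - <<'E'
from h import *
d,T,s=wrist();cv2.imwrite('pics/w2.png',d['img'][:,:,::-1]);print(s['tool_pos'],s['tcp_rot'])
E
```

```text
time: 3.35
tool_pos: [601.2, 149.1, 199.7]
tcp_rot: [-180.0, -0.0, 172.6]
ft_force: [-0.3, 0.6, 0.1]
finger_gap: 85.3
[601.24021981 149.05116766 199.6841142 ] [-1.79993412e+02 -5.71917909e-03  1.72615082e+02]
```

View pics/w2.png

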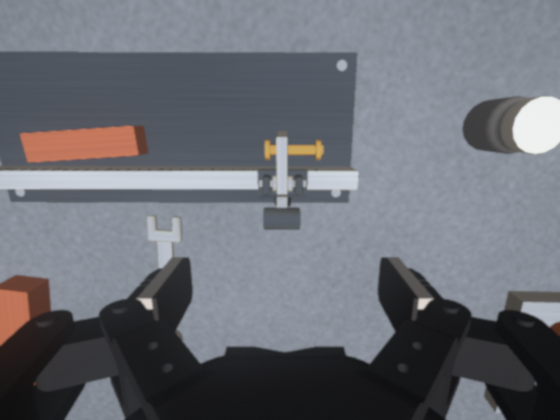

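Run:
```python
from h import *
from scipy.spatial.transform import Rotation as Ro
d,T,s=wrist()
def tt(p,yaw):
    X=np.eye(4);X[:3,:3]=Ro.from_euler('xyz',[180,0,yaw],degrees=True).as_matrix();X[:3,3]=p;return X@np.array(d['hand_eye'])
T1=tt([537.30,87.72,279.6],172.255)
for z in (110,118,126,134): print(z,ray(d,282,218.5,z,T)-[0,0,0],ray(d,90+653/2.5,100+370/2.5-.3,z,T1))
```

```text
110 [604.24502217 146.63287323 110.        ] [605.76964776 150.50238529 110.        ]
118 [601.83585529 147.01294974 118.        ] [602.28796385 149.12791407 118.        ]
126 [599.42668841 147.39302624 126.        ] [598.80627995 147.75344285 126.        ]
134 [597.01752153 147.77310275 134.        ] [595.32459604 146.37897164 134.        ]
```

```bash
python3 -m crank '{"slide":[[0.0013,-0.0017,0.02],[0,0,0.02],[0,0,0.02],[0,0,0.02],[0,0,0.0085],[0,0,0],[0,0,0]],"twist":[0,0,0,0,0,0,0]}'
python3 -m crank '{"slide":[[0,0,0],[0,0,0],[0,0,0],[0,0,0],[0,0,0],[0,0,0]],"twist":[0,0,0,0,0,0]}' 0.8 20
python3 - <<'E'
from h import *
d,T,s=wrist();cv2.imwrite('pics/w3.png',d['img'][:,:,::-1]);print(s['tool_pos'],s['tcp_rot'],s['finger_gap'],s['ft_force'])
E
```

```text
time: 4.15
tool_pos: [600.7, 147.8, 112.3]
tcp_rot: [180.0, 0.1, 172.6]
ft_force: [0.3, -1.2, 0.4]
finger_gap: 85.5
time: 4.75
tool_pos: [600.2, 146.9, 111.4]
tcp_rot: [-179.9, 0.0, 172.6]
ft_force: [-1.2, -5.5, 4.2]
finger_gap: 24.8
[600.22635225 146.88108784 111.36828354] [-1.79932320e+02  3.94944176e-02  1.72627339e+02] 24.839877888936982 [-1.18889967 -5.45864316  4.23872654]
```

View pics/w3.png

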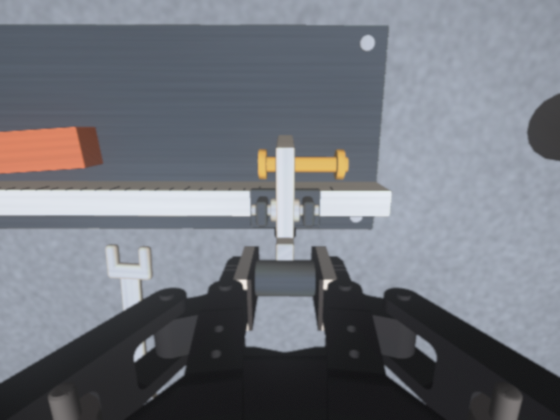

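```bash
python3 -m crank '{"slide":[[0,-0.0005,0],[0.0078,-0.0005,-0.0016],[0.008,0,-0.0006],[0.008,0,0.0004],[0.0079,0,0.0013],[0.0077,0,0.0023],[0.0073,0,0.0032]],"twist":[0,0,0,0,0,0,0]}'
python3 -m crank '{"slide":[[0.0069,0,0.0041],[0.0063,0,0.0049],[0.0057,0,0.0056],[0.005,0,0.0063],[0.0042,0,0.0068]],"twist":[0,0,0,0,0]}'
```

```text
time: 5.5
tool_pos: [553.0, 153.0, 106.1]
tcp_rot: [180.0, 0.0, 172.7]
ft_force: [3.8, -1.1, 1.4]
finger_gap: 25.6
time: 6.0
tool_pos: [524.6, 156.8, 77.9]
tcp_rot: [180.0, -0.1, 172.7]
ft_force: [1.2, 0.2, 4.5]
finger_gap: 25.9
```

```bash
python3 -m crank '{"slide":[[0.0033,0,0.0073],[0.0024,0,0.0076],[0.0015,0,0.0079],[0,0,0]],"twist":[0,0,0,0]}'
python3 - <<'E'
from h import *
d,T,s=wrist();cv2.imwrite('pics/w4.png',d['img'][:,:,::-1]);print(s['tool_pos'],s['tcp_rot'],s['finger_gap'],s['ft_force'])
E
```

```text
time: 6.4
tool_pos: [516.7, 157.7, 53.8]
tcp_rot: [180.0, -0.2, 172.7]
ft_force: [0.0, 3.2, 0.1]
finger_gap: 25.3
[516.70379959 157.74401615  53.75458968] [ 1.79995762e+02 -1.66585722e-01  1.72663531e+02] 25.32970985956239 [0.03345032 3.24362589 0.10773537]
```

View pics/w4.png

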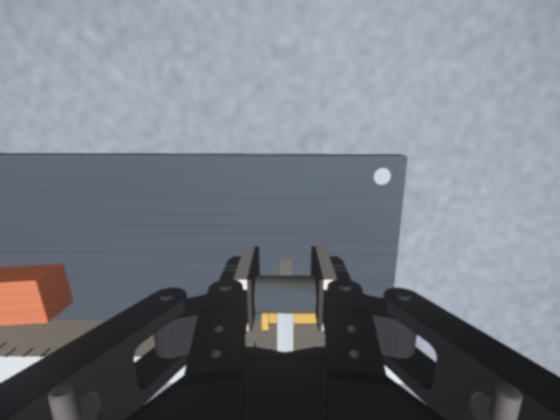

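```bash
python3 -m crank '{"slide":[[0,0,0.002],[0,0,0.002],[0,0,0]],"twist":[0,0,0]}'
python3 -m crank '{"slide":[[0,0,0.002],[0,0,0.001],[0,0,0]],"twist":[0,0,0]}'
```

```text
time: 6.75
tool_pos: [516.6, 157.7, 50.9]
tcp_rot: [-180.0, -0.2, 172.7]
ft_force: [-6.3, 3.8, 4.7]
finger_gap: 25.7
time: 7.05
tool_pos: [516.9, 157.8, 50.3]
tcp_rot: [-180.0, -0.2, 172.7]
ft_force: [-18.5, 0.2, 26.6]
finger_gap: 24.9
```

```bash
python3 -m crank '{"slide":[[0,0,0],[0,0,0],[0,0,-0.001],[0,0,0]],"twist":[0,0,0,0]}' 0 
python3 -m crank '{"slide":[[0,0,-0.01],[0,0,-0.02],[0,0,-0.03],[0,-0.01,-0.03],[0,-0.02,-0.03],[0,-0.03,0],[0,-0.02,0],[0,0,0]],"twist":[0,0,0,0,0,0,0,0]}'
python3 - <<'E'
from h import *
d,T,s=wrist();cv2.imwrite('pics/w5.png',d['img'][:,:,::-1]);print(s['tool_pos'],s['tcp_rot'],s['finger_gap'],s['ft_force'])
d=viewer.snapshot('side')
c=cv2.resize(d['img'][140:280,200:350],None,fx=4.2,fy=4.2,interpolation=cv2.INTER_CUBIC)
cv2.imwrite('pics/s5.png',c[:,:,::-1])
E
```

```text
time: 7.45
tool_pos: [518.3, 157.1, 49.1]
tcp_rot: [-180.0, -0.0, 172.6]
ft_force: [-0.1, -0.5, -0.2]
finger_gap: 81.5
time: 8.25
tool_pos: [508.4, 75.9, 170.4]
tcp_rot: [-180.0, 0.1, 172.5]
ft_force: [-0.4, 1.1, -0.3]
finger_gap: 85.5
[508.35400909  75.85753677 170.36043552] [-1.79967065e+02  6.78179690e-02  1.72510253e+02] 85.53893172330378 [-0.40229322  1.11742486 -0.31957621]
```

View pics/w5.png

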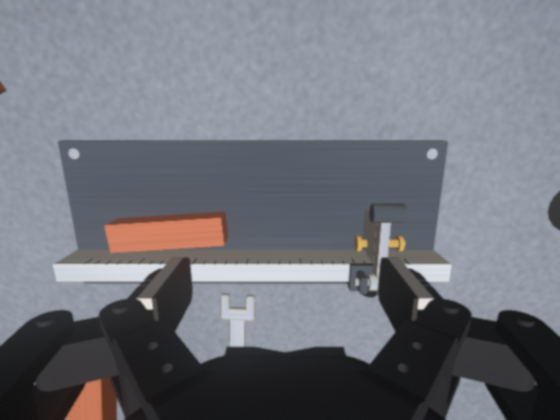

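View pics/s5.png

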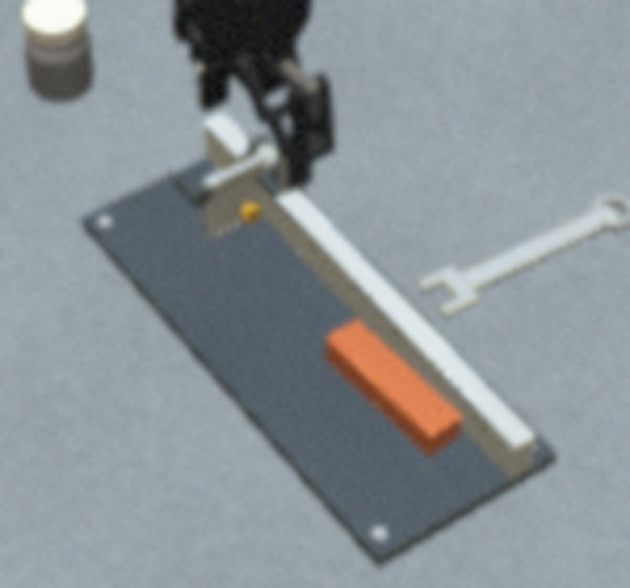

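Run:
```python
from h import *
d,T,s=wrist();im=d['img']
c=cv2.resize(im[130:300,45:465],None,fx=1.9,fy=1.9,interpolation=cv2.INTER_CUBIC)
cv2.imwrite('pics/w5a.png',cv2.resize(im[190:310,330:450],None,fx=5,fy=5,interpolation=cv2.INTER_CUBIC)[:,:,::-1])
cv2.imwrite('pics/w5b.png',cv2.resize(im[190:300,45:255],None,fx=3.8,fy=3.8,interpolation=cv2.INTER_CUBIC)[:,:,::-1])
th=np.radians(-7.53);R=np.array([[np.cos(th),-np.sin(th)],[np.sin(th),np.cos(th)]])
W=[];F=[]
for u,v,x,y in((59,140,-80,-195),(445,140.5,-80,175)):
    W.append(ray(d,u,v,12,T)[:2]);F.append((x,y))
for u,v,x,y in((56,264,30,-195),(449,264.5,30,175)):
    W.append(ray(d,u,v,48,T)[:2]);F.append((x,y))
W=np.array(W);F=np.array(F)
print((W-F@R.T).round(1), np.degrees(np.arctan2(*(W[1]-W[0]))),np.degrees(np.arctan2(*(W[3]-W[2]))))
o=(W-F@R.T).mean(0);print(o)
f=lambda p:R.T@(p[:2]-o)
hsv=cv2.cvtColor(im,cv2.COLOR_RGB2HSV)
m=((hsv[...,0]<14)&(hsv[...,1]>130)&(hsv[...,2]>150)).astype(np.uint8)*255
m[:200]=0;m[260:]=0;m[:,:90]=0;m[:,240:]=0
cs,_=cv2.findContours(m,0,2);cc=max(cs,key=cv2.contourArea)
for p in cv2.boxPoints(cv2.minAreaRect(cc)): print('bar',p,f(ray(d,*p,36,T)))
for u in (355,357,359):print('head',f(ray(d,u,243,30,T)))
```

```text
[[531.9  57. ]
 [531.   50.8]
 [532.3  58.5]
 [531.5  51.7]] 7.506859708779235 7.535528210270693
[531.68322122  54.48664242]
bar [103.74511 225.04874] [  -3.80725949 -148.49686107]
bar [219.61763 217.57309] [-11.2370161  -40.12284948]
bar [221.3399  244.26843] [ 15.19567919 -39.89632639]
bar [105.46739 251.74408] [  22.97527753 -150.89498277]
head [16.08422266 88.29886843]
head [16.08158777 90.23625844]
head [16.07895286 92.17367237]
```

View pics/w5a.png

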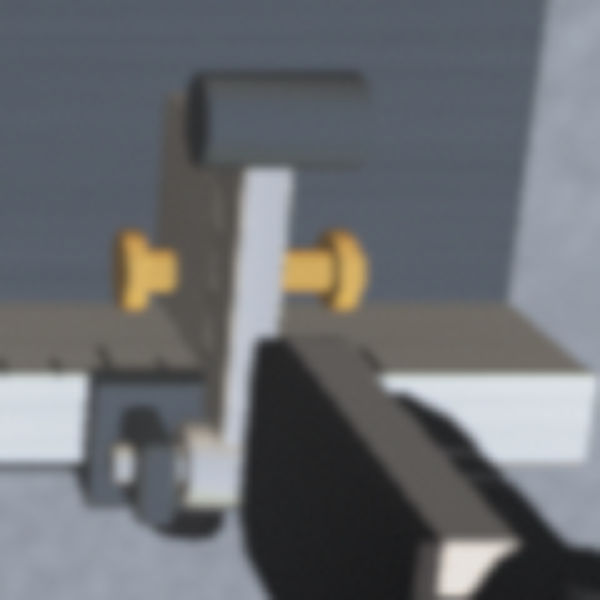

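View pics/w5b.png

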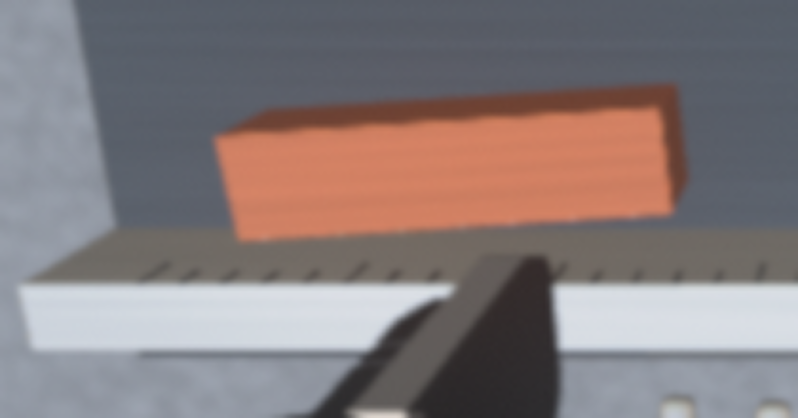

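```bash
python3 -m crank '{"slide":[[0.002,-0.025,0],[0.002,-0.03,0],[0.002,-0.03,0.01],[0.003,-0.029,0.02],[0,0,0.025],[0,0,0.025],[0,0,0.02],[0,0,0]],"twist":[0,0,0,0,0,0,0,0]}' 0.3 20
python3 -m crank '{"slide":[[0,0,0.02],[0,0,0.02],[0,0,0.01],[0,0,0.004],[0,0,0]],"twist":[0,0,0,0,0]}'
python3 - <<'E'
from h import *
d,T,s=wrist();cv2.imwrite('pics/w6.png',d['img'][:,:,::-1]);print(s['tool_pos'],s['tcp_rot'],s['finger_gap'],s['ft_force'])
E
```

```text
time: 9.2
tool_pos: [482.2, -32.7, 66.0]
tcp_rot: [180.0, -0.4, 172.7]
ft_force: [-0.3, -0.2, -1.2]
finger_gap: 59.7
time: 9.7
tool_pos: [484.9, -33.7, 15.6]
tcp_rot: [180.0, -0.0, 172.7]
ft_force: [0.1, 0.2, -0.3]
finger_gap: 59.9
[484.88856926 -33.71326353  15.58482436] [ 1.79997086e+02 -1.22150219e-02  1.72674174e+02] 59.90051361397881 [ 0.0645182   0.17740979 -0.30723724]
```

View pics/w6.png

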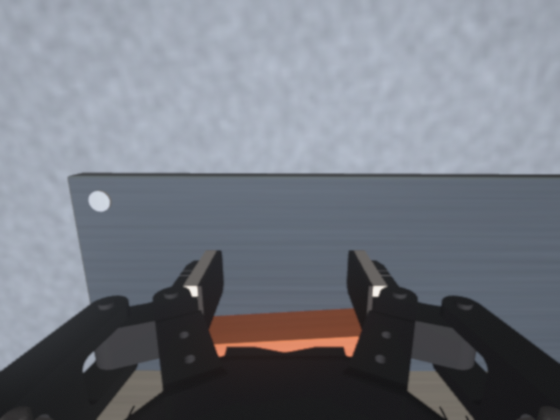

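```bash
python3 -m crank '{"slide":[[-0.004,0,0],[-0.005,0,0],[-0.004,0,0],[-0.003,0,0],[-0.003,0,0],[-0.003,0,0],[-0.001,0,0]],"twist":[0.003,0,0,0,0,0,0]}'
python3 -m crank '{"slide":[[-0.001,0,0],[-0.001,0,0]],"twist":[0,0]}'
python3 -m crank '{"slide":[[-0.001,0,0],[0,0,0]],"twist":[0,0]}'
```

```text
time: 10.45
tool_pos: [507.1, -36.9, 15.0]
tcp_rot: [180.0, -0.1, 172.5]
ft_force: [-7.1, 1.3, 5.7]
finger_gap: 59.7
time: 10.65
tool_pos: [508.7, -37.2, 15.0]
tcp_rot: [-180.0, -0.1, 172.5]
ft_force: [-5.2, 1.5, 3.9]
finger_gap: 59.9
time: 10.85
tool_pos: [510.0, -37.4, 15.0]
tcp_rot: [-180.0, -0.1, 172.5]
ft_force: [-4.8, 1.0, 2.5]
finger_gap: 60.0
```

```bash
python3 -m crank '{"slide":[[-0.001,0,0],[0,0,0]],"twist":[0,0]}'
python3 -m crank '{"slide":[[-0.001,0,0],[0,0,0]],"twist":[0,0]}'
python3 -m crank '{"slide":[[-0.001,0,0],[0,0,0]],"twist":[0,0]}'
```

```text
time: 11.05
tool_pos: [511.1, -37.5, 15.0]
tcp_rot: [-180.0, -0.0, 172.5]
ft_force: [-4.0, 1.6, 2.1]
finger_gap: 59.5
time: 11.25
tool_pos: [512.3, -37.7, 15.0]
tcp_rot: [-180.0, -0.0, 172.5]
ft_force: [-3.8, -0.1, -1.0]
finger_gap: 59.7
time: 11.45
tool_pos: [512.7, -37.7, 15.0]
tcp_rot: [-180.0, -0.1, 172.5]
ft_force: [-6.9, -0.3, 3.9]
finger_gap: 60.1
```

```bash
python3 -m crank '{"slide":[[-0.001,0,0],[0,0,0]],"twist":[0,0]}'
python3 -m crank '{"slide":[[-0.001,0,0],[0,0,0]],"twist":[0,0]}'
python3 - <<'E'
from bench import status
s=status.sense();print(s['ft_force'],s['wrist_torque'],s['tool_pos'])
E
```

```text
time: 11.65
tool_pos: [512.7, -37.7, 15.0]
tcp_rot: [-180.0, -0.2, 172.5]
ft_force: [-13.0, 0.9, 9.1]
finger_gap: 59.9
time: 11.85
tool_pos: [512.7, -37.7, 14.8]
tcp_rot: [-180.0, -0.4, 172.5]
ft_force: [-17.9, 2.1, 13.2]
finger_gap: 59.8
[-17.92563993   2.06069113  13.21650902] [ 0.27857339  2.61583057 -0.04600444] [512.68444553 -37.69333912  14.79193579]
```

```bash
python3 -m crank '{"slide":[[0.004,0,0],[0.008,0,0],[0,0,-0.02],[0,0,-0.035],[0,-0.02,-0.01],[-0.012,-0.025,0],[-0.012,-0.025,0],[-0.012,-0.013,0]],"twist":[0,0,0,0,0,0,0,0]}'
python3 -m crank '{"slide":[[0,0,0],[0,0,0],[0,0,0],[0,0,0]],"twist":[0,0,0,0]}' 1 20
python3 - <<'E'
from h import *
d,T,s=wrist();cv2.imwrite('pics/w7.png',d['img'][:,:,::-1]);print(s['tool_pos'],s['tcp_rot'],s['finger_gap'],s['ft_force'])
d=viewer.snapshot('side')
c=cv2.resize(d['img'][140:280,200:350],None,fx=4.2,fy=4.2,interpolation=cv2.INTER_CUBIC)
cv2.imwrite('pics/s7.png',c[:,:,::-1])
E
```

```text
time: 12.65
tool_pos: [529.1, -125.4, 81.0]
tcp_rot: [-179.9, 0.1, 172.4]
ft_force: [1.4, -0.7, 0.5]
finger_gap: 59.6
time: 13.05
tool_pos: [528.0, -122.6, 80.2]
tcp_rot: [180.0, -0.0, 172.5]
ft_force: [1.2, -0.0, -0.3]
finger_gap: 1.3
[ 528.02840668 -122.59338533   80.18866904] [ 1.79989485e+02 -1.13151818e-02  1.72528510e+02] 1.329635989150684 [ 1.23243577e+00 -3.77880647e-04 -3.06458701e-01]
```

View pics/w7.png

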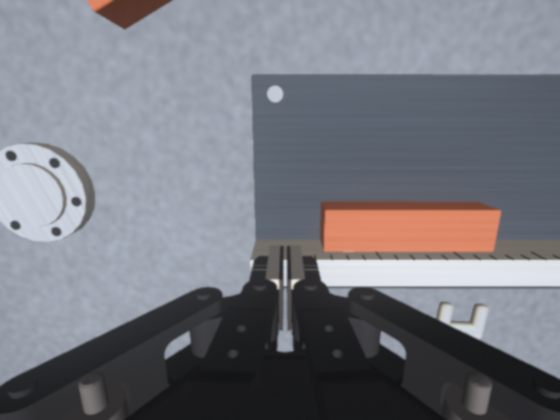

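View pics/s7.png

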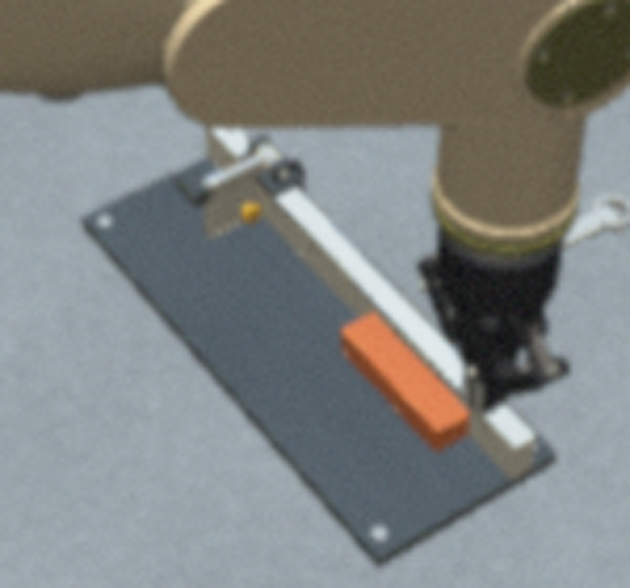

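```bash
python3 -m crank '{"slide":[[0.0033,-0.003,0.01],[0,0,0.02],[0,0,0.02],[0,0,0.013],[0,0,0]],"twist":[0.001,0,0,0,0]}'
python3 -m crank '{"slide":[[0,0.002,0],[0,0.002,0],[0,0.002,0],[0,0.002,0],[0,0,0]],"twist":[0,0,0,0,0]}'
python3 - <<'E'
from h import *
d,T,s=wrist();cv2.imwrite('pics/w8.png',d['img'][:,:,::-1]);print(s['tool_pos'],s['tcp_rot'],s['finger_gap'],s['ft_force'])
E
```

```text
time: 13.65
tool_pos: [522.4, -125.3, 14.5]
tcp_rot: [179.9, -0.3, 172.4]
ft_force: [0.1, 1.0, 0.5]
finger_gap: -0.1
time: 14.15
tool_pos: [526.1, -117.8, 17.8]
tcp_rot: [-180.0, 0.0, 172.4]
ft_force: [-0.7, -0.8, 0.9]
finger_gap: 0.1
[ 526.14389347 -117.84376546   17.78354751] [-1.79993738e+02  4.61870447e-02  1.72439829e+02] 0.12544263699145483 [-0.68123218 -0.77665207  0.88176077]
```

View pics/w8.png

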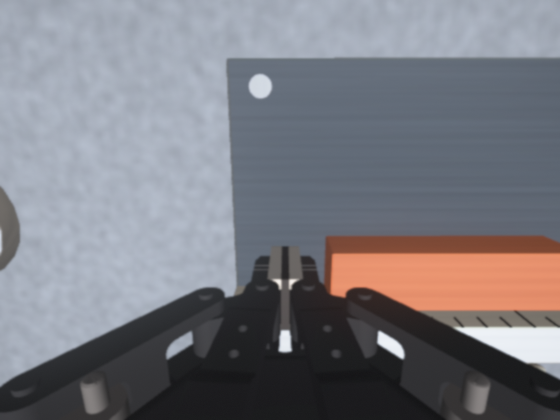

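```bash
python3 -m crank '{"slide":[[0,0.002,0],[0,0.002,0],[0,0.001,0],[0,0.001,0]],"twist":[0,0,0,0]}'
python3 -m crank '{"slide":[[0,0.001,0],[0,0.001,0],[0,0.001,0],[0,0.001,0]],"twist":[0,0,0,0]}'
python3 -m crank '{"slide":[[0,0.001,0],[0,0.001,0],[0,0.001,0],[0,0.001,0]],"twist":[0,0,0,0]}'
```

```text
time: 14.6
tool_pos: [526.5, -112.0, 17.2]
tcp_rot: [-180.0, -0.0, 172.4]
ft_force: [0.3, -0.1, -0.5]
finger_gap: -0.3
time: 15.0
tool_pos: [527.0, -108.3, 17.3]
tcp_rot: [-180.0, -0.0, 172.4]
ft_force: [0.3, -3.3, -1.0]
finger_gap: -0.0
time: 15.4
tool_pos: [527.6, -104.1, 17.3]
tcp_rot: [180.0, -0.0, 172.4]
ft_force: [-0.9, -2.9, -1.4]
finger_gap: -0.1
```

```bash
python3 -m crank '{"slide":[[0,0.002,0],[0,0.003,0],[0,0.004,0],[0,0.004,0],[0,0.004,0],[0,0.004,0],[0,0.004,0],[0,0.004,0]],"twist":[0,0,0,0,0,0,0,0]}'
python3 -m crank '{"slide":[[0,0.004,0],[0,0.004,0],[0,0.004,0],[0,0.004,0],[0,0.004,0],[0,0.004,0],[0,0.004,0],[0,0.004,0]],"twist":[0,0,0,0,0,0,0,0]}'
python3 -m crank '{"slide":[[0,0.004,0],[0,0.004,0],[0,0.003,0],[0,0.002,0],[0,0,0]],"twist":[0,0,0,0,0]}'
python3 - <<'E'
from h import *
d,T,s=wrist();cv2.imwrite('pics/w9.png',d['img'][:,:,::-1]);print(s['tool_pos'],s['tcp_rot'],s['finger_gap'],s['ft_force'])
d=viewer.snapshot('top');cv2.imwrite('pics/t9.png',cv2.resize(d['img'][150:265,185:365],None,fx=4.4,fy=4.4,interpolation=cv2.INTER_CUBIC)[:,:,::-1])
E
```

```text
time: 16.2
tool_pos: [531.4, -75.1, 17.3]
tcp_rot: [-180.0, -0.0, 172.4]
ft_force: [-1.0, -2.4, -1.1]
finger_gap: 0.1
time: 17.0
tool_pos: [535.6, -43.4, 17.3]
tcp_rot: [-180.0, -0.0, 172.4]
ft_force: [-1.9, -3.6, -0.3]
finger_gap: -0.4
time: 17.5
tool_pos: [537.4, -30.4, 17.3]
tcp_rot: [180.0, -0.0, 172.4]
ft_force: [-1.0, -0.9, -0.5]
finger_gap: -0.1
[537.38122405 -30.36657556  17.25995193] [ 1.79975019e+02 -5.62051378e-03  1.72433118e+02] -0.08657309256820321 [-0.97565219 -0.94663555 -0.53578531]
```

View pics/w9.png

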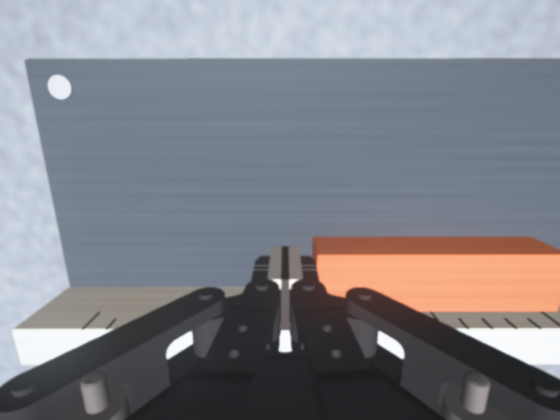

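View pics/t9.png

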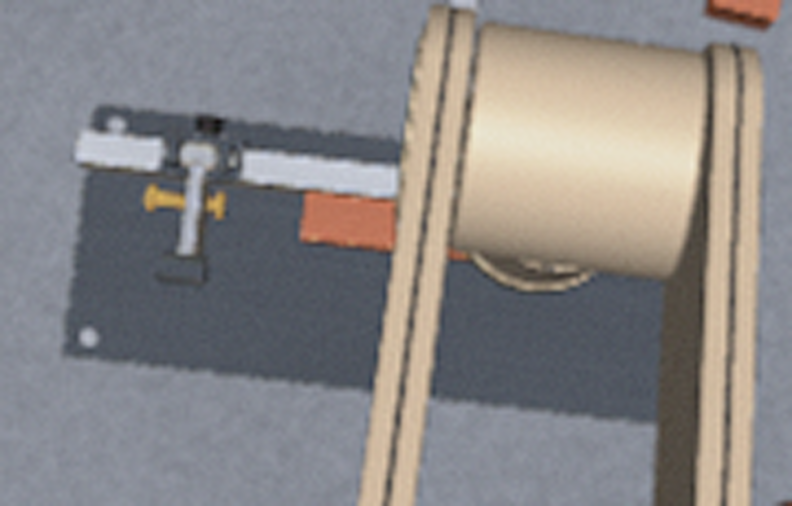

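```bash
python3 -m crank '{"slide":[[0,0.003,0],[0,0.004,0],[0,0.004,0],[0,0.004,0],[0,0.004,0],[0,0.004,0],[0,0.004,0],[0,0.002,0]],"twist":[0,0,0,0,0,0,0,0]}'
python3 -m crank '{"slide":[[0,0.001,0],[0,0.001,0],[0,0.001,0],[0,0.001,0]],"twist":[0,0,0,0]}'
python3 - <<'E'
from h import *
d=viewer.snapshot('top');cv2.imwrite('pics/t10.png',cv2.resize(d['img'][170:230,205:305],None,fx=7,fy=7,interpolation=cv2.INTER_CUBIC)[:,:,::-1])
E
```

```text
time: 18.4
tool_pos: [541.3, -1.7, 17.4]
tcp_rot: [180.0, 0.0, 172.4]
ft_force: [-0.6, -3.6, 0.8]
finger_gap: 0.0
time: 18.8
tool_pos: [541.8, 1.8, 17.4]
tcp_rot: [-180.0, 0.0, 172.4]
ft_force: [-0.2, -4.0, 1.4]
finger_gap: -0.0
```

View pics/t10.png

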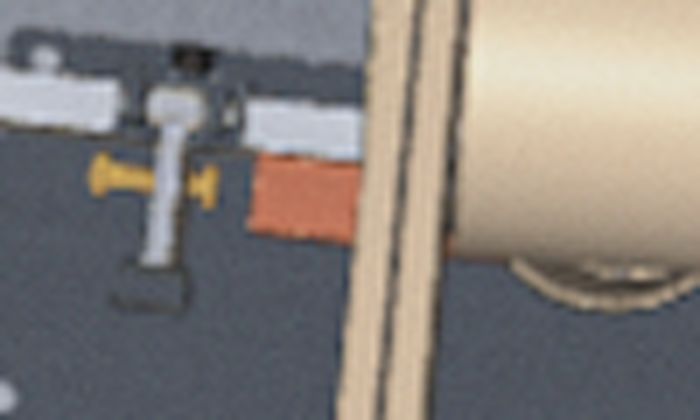

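```bash
python3 -m crank '{"slide":[[0,0.001,0],[0,0.001,0],[0,0.001,0],[0,0.001,0],[0,0.001,0],[0,0.001,0],[0,0.001,0]],"twist":[0,0,0,0,0,0,0]}'
python3 -m crank '{"slide":[[0,0.0005,0],[0,0.0005,0],[0,0.0005,0]],"twist":[0,0,0]}'
python3 -m crank '{"slide":[[0,0.0005,0],[0,0.0005,0]],"twist":[0,0]}'
python3 -m crank '{"slide":[[0,0.0005,0],[0,0.0005,0]],"twist":[0,0]}'
```

```text
time: 19.55
tool_pos: [542.7, 8.9, 17.3]
tcp_rot: [-180.0, 0.0, 172.4]
ft_force: [-1.0, -4.3, 1.6]
finger_gap: -0.1
time: 19.85
tool_pos: [542.9, 10.3, 17.3]
tcp_rot: [-180.0, 0.0, 172.4]
ft_force: [-0.9, -4.8, 1.3]
finger_gap: -0.2
time: 20.05
tool_pos: [543.0, 11.3, 17.3]
tcp_rot: [-180.0, 0.0, 172.4]
ft_force: [-0.7, -5.3, 2.7]
finger_gap: 0.0
time: 20.25
tool_pos: [543.2, 12.3, 17.3]
tcp_rot: [-180.0, 0.0, 172.4]
ft_force: [-0.4, -4.1, 1.9]
finger_gap: -0.1
```

```bash
python3 -m crank '{"slide":[[0,0.0005,0],[0,0.0005,0]],"twist":[0,0]}'
python3 -m crank '{"slide":[[0,0.0005,0],[0,0.0005,0]],"twist":[0,0]}'
python3 -m crank '{"slide":[[0,0.0005,0]],"twist":[0]}'
python3 - <<'E'
from h import *
d=viewer.snapshot('top');cv2.imwrite('pics/t11.png',cv2.resize(d['img'][170:230,205:305],None,fx=7,fy=7,interpolation=cv2.INTER_CUBIC)[:,:,::-1])
E
```

```text
time: 20.45
tool_pos: [543.3, 13.3, 17.3]
tcp_rot: [-180.0, 0.0, 172.4]
ft_force: [-0.0, -5.2, 2.0]
finger_gap: -0.4
time: 20.65
tool_pos: [543.4, 14.3, 17.3]
tcp_rot: [-180.0, 0.0, 172.4]
ft_force: [-0.1, -3.7, 2.7]
finger_gap: 0.0
time: 20.75
tool_pos: [543.5, 14.8, 17.3]
tcp_rot: [-180.0, 0.0, 172.4]
ft_force: [-0.3, -4.9, 2.4]
finger_gap: 0.2
```

View pics/t11.png

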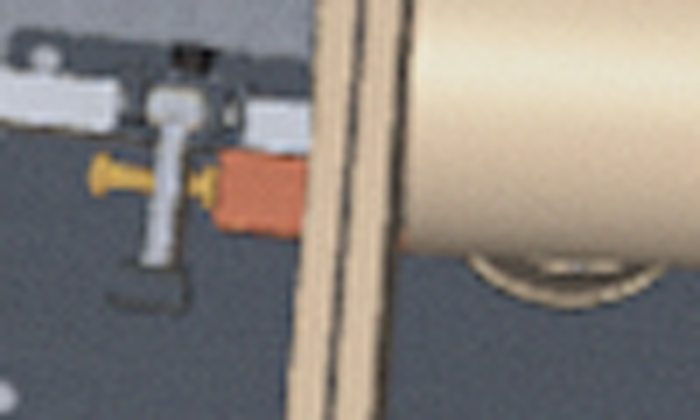

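```bash
python3 -m crank '{"slide":[[0,0.0004,0]],"twist":[0]}'|grep -E "pos|force"
python3 -m crank '{"slide":[[0,0.0004,0]],"twist":[0]}'|grep -E "pos|force"
python3 -m crank '{"slide":[[0,0.0004,0]],"twist":[0]}'|grep -E "pos|force"
```

```text
tool_pos: [543.5, 15.2, 17.3]
ft_force: [0.3, -5.1, 2.9]
tool_pos: [543.6, 15.5, 17.3]
ft_force: [-0.3, -5.4, 3.0]
tool_pos: [543.6, 15.9, 17.4]
ft_force: [-0.7, -6.6, 3.1]
```

```bash
python3 -m crank '{"slide":[[0,0.0003,0]],"twist":[0]}'|grep -E "pos|force"
python3 -m crank '{"slide":[[0,0.0003,0]],"twist":[0]}'|grep -E "pos|force"
python3 -m crank '{"slide":[[0,0.0003,0]],"twist":[0]}'|grep -E "pos|force"
```

```text
tool_pos: [543.6, 15.9, 17.3]
ft_force: [-1.4, -7.6, 3.2]
tool_pos: [543.6, 15.9, 17.3]
ft_force: [-1.1, -8.9, 3.7]
tool_pos: [543.6, 16.0, 17.3]
ft_force: [-1.8, -11.0, 3.0]
```

```bash
python3 -m crank '{"slide":[[0,0.0002,0],[0,0,0],[0,0,0]],"twist":[0,0,0]}'|grep -E "pos|force"
python3 -m crank '{"slide":[[0,0,0],[0,0,0],[0,0,0],[0,0,0]],"twist":[0,0,0,0]}'|grep -E "pos|force"
python3 -m crank '{"slide":[[0,0,0],[0,0,0],[0,0,0],[0,0,0]],"twist":[0,0,0,0]}'|grep -E "pos|force"
```

```text
tool_pos: [543.7, 16.0, 17.4]
ft_force: [-1.7, -11.6, 2.9]
tool_pos: [543.6, 16.0, 17.3]
ft_force: [-2.2, -10.0, 3.0]
tool_pos: [543.6, 16.0, 17.3]
ft_force: [-2.7, -10.2, 3.9]
```

```bash
python3 -m crank '{"slide":[[0,0.0002,0],[0,0,0],[0,0,0]],"twist":[0,0,0]}'|grep -E "pos|force"
python3 -m crank '{"slide":[[0,0,0],[0,0,0],[0,0,0],[0,0,0],[0,0,0]],"twist":[0,0,0,0,0]}'|grep -E "pos|force"
python3 -m crank '{"slide":[[0,0,0],[0,0,0],[0,0,0],[0,0,0]],"twist":[0,0,0,0]}'|grep -E "pos|force"
python3 - <<'E'
from h import *
d,T,s=wrist();cv2.imwrite('pics/w12.png',d['img'][:,:,::-1]);print(s['tool_pos'],s['tcp_rot'],s['ft_force'])
d=viewer.snapshot('top');cv2.imwrite('pics/t12.png',cv2.resize(d['img'][170:230,205:305],None,fx=7,fy=7,interpolation=cv2.INTER_CUBIC)[:,:,::-1])
E
```

```text
tool_pos: [543.7, 16.0, 17.4]
ft_force: [-1.6, -11.2, 3.8]
tool_pos: [543.6, 16.0, 17.4]
ft_force: [-2.0, -11.3, 4.1]
tool_pos: [543.6, 16.0, 17.3]
ft_force: [-1.8, -11.1, 4.2]
[543.62519614  16.0176031   17.34723886] [-1.79894676e+02 -8.34611830e-03  1.72411403e+02] [ -1.81232734 -11.141986     4.17046279]
```

View pics/w12.png

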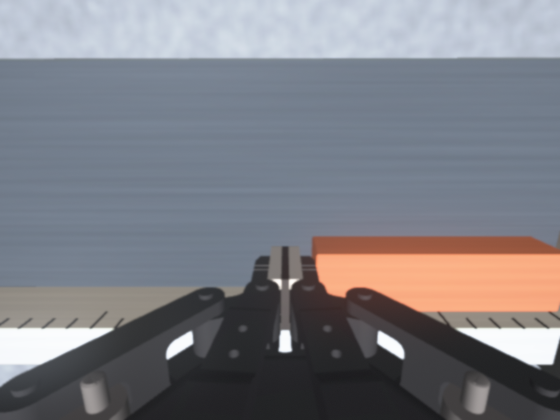

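View pics/t12.png

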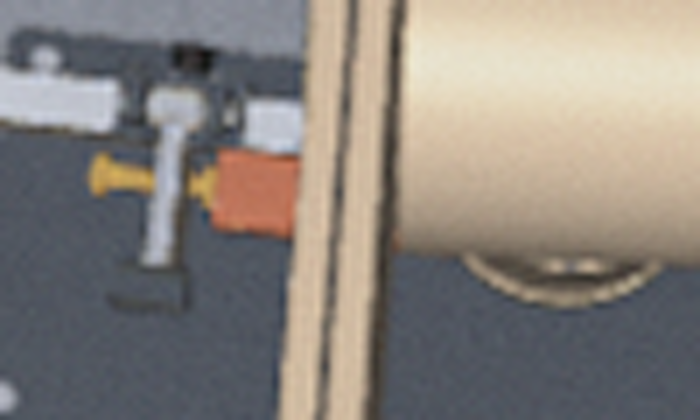

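```bash
python3 -m crank '{"slide":[[0,-0.001,0],[0,-0.002,0],[0,-0.006,0],[0,-0.01,0],[0,0,-0.02],[0,0,-0.03],[0,0,-0.03],[0,0,-0.03]],"twist":[0,0,0,0,0,0,0,0]}'
python3 -m crank '{"slide":[[0,0,0],[0,0,0]],"twist":[0,0]}' 0
```

```text
time: 24.6
tool_pos: [540.8, -2.0, 128.1]
tcp_rot: [180.0, -0.0, 172.4]
ft_force: [0.8, -0.3, -0.1]
finger_gap: 0.5
time: 24.8
tool_pos: [541.8, -2.0, 128.1]
tcp_rot: [180.0, 0.1, 172.4]
ft_force: [0.3, -0.8, -0.5]
finger_gap: 28.6
```

```bash
python3 -m crank '{"slide":[[0.006,0.02,0],[0.008,0.03,0],[0.008,0.03,0],[0.008,0.03,0],[0.008,0.027,0],[0.0063,0.0176,0],[0,0,0],[0,0,0]],"twist":[0,0,0,0,0,0,0,0]}'
python3 - <<'E'
from h import *
d,T,s=wrist();cv2.imwrite('pics/w13.png',d['img'][:,:,::-1]);print(s['tool_pos'],s['tcp_rot'],s['ft_force'])
E
```

```text
time: 25.6
tool_pos: [516.8, 157.2, 125.7]
tcp_rot: [-179.9, -0.1, 172.5]
ft_force: [0.5, -0.8, -0.6]
finger_gap: 85.5
[516.76414463 157.21739685 125.72377446] [-1.79935360e+02 -1.32621628e-01  1.72485457e+02] [ 0.52465071 -0.7904568  -0.5543136 ]
```

View pics/w13.png

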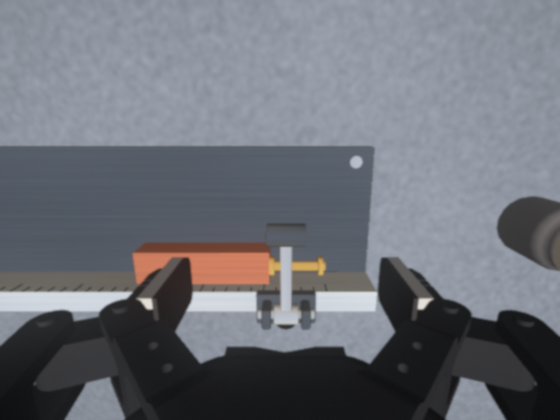

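```bash
python3 -m crank '{"slide":[[0,0,0.015],[0,0,0.02],[0,0,0.02],[0,0,0.013],[0,0,0.002],[0,0,0]],"twist":[0,0,0,0,0,0]}'
python3 -m crank '{"slide":[[0,0,0],[0,0,0],[0,0,0],[0,0,0],[0,0,0],[0,0,0]],"twist":[0,0,0,0,0,0]}' 0.8 20
```

```text
time: 26.25
tool_pos: [517.4, 157.0, 56.7]
tcp_rot: [-180.0, -0.1, 172.4]
ft_force: [0.9, -0.0, 1.0]
finger_gap: 85.4
time: 26.85
tool_pos: [518.1, 157.6, 57.9]
tcp_rot: [180.0, 0.0, 172.4]
ft_force: [-1.5, 0.2, 3.9]
finger_gap: 25.4
```

```bash
python3 -m crank '{"slide":[[-0.0007,0,-0.004],[-0.0008,0,-0.0039],[-0.0024,0,-0.0076],[-0.0033,0,-0.0073],[-0.0042,0,-0.0068],[-0.005,0,-0.0063],[-0.0057,0,-0.0056],[-0.0063,0,-0.0049]],"twist":[0,0,0,0,0,0,0,0]}'
python3 -m crank '{"slide":[[-0.0069,0,-0.0041],[-0.0073,0,-0.0032],[-0.0077,0,-0.0023],[-0.0079,0,-0.0013],[-0.008,0,-0.0003],[-0.008,0,0.0006]],"twist":[0,0,0,0,0,0]}'
python3 -m crank '{"slide":[[-0.0078,0,0.0016],[-0.0065,0,0.0021],[0,0,0]],"twist":[0,0,0]}'
```

```text
time: 27.65
tool_pos: [545.5, 154.0, 104.1]
tcp_rot: [-180.0, -0.1, 172.4]
ft_force: [-4.2, 3.7, -5.6]
finger_gap: 25.4
time: 28.25
tool_pos: [592.3, 147.8, 116.3]
tcp_rot: [180.0, 0.1, 172.4]
ft_force: [-4.9, 1.7, 4.6]
finger_gap: 25.4
time: 28.55
tool_pos: [608.1, 145.7, 113.1]
tcp_rot: [179.9, 0.3, 172.4]
ft_force: [1.2, 2.2, 4.7]
finger_gap: 25.3
```

Up past upright (further than where it began). Release, rise and check.

```bash
python3 -m crank '{"slide":[[0,0,0],[0,0,0],[0,0,0],[0,0,0]],"twist":[0,0,0,0]}' 0
python3 -m crank '{"slide":[[0,0,-0.01],[0,0,-0.03],[0,0,-0.04],[0,-0.02,-0.04],[0.02,-0.02,-0.02],[0.02,0,0],[0,0,0],[0,0,0]],"twist":[0,0,0,0,0,0,0,0]}'
python3 - <<'E'
from h import *
d,T,s=wrist();cv2.imwrite('pics/w14.png',d['img'][:,:,::-1]);print(s['tool_pos'],s['tcp_rot'],s['ft_force'])
d=viewer.snapshot('side');cv2.imwrite('pics/s14.png',cv2.resize(d['img'][130:320,200:380],None,fx=3.1,fy=3.1,interpolation=cv2.INTER_CUBIC)[:,:,::-1])
E
```

```text
time: 28.95
tool_pos: [605.3, 145.6, 110.5]
tcp_rot: [-180.0, -0.0, 172.4]
ft_force: [-0.1, 0.6, 1.0]
finger_gap: 81.4
time: 29.75
tool_pos: [560.6, 111.5, 251.2]
tcp_rot: [180.0, 0.1, 172.4]
ft_force: [0.3, -0.6, -0.7]
finger_gap: 85.7
[560.60332735 111.51937301 251.22970829] [1.79989233e+02 5.75175503e-02 1.72434021e+02] [ 0.27149394 -0.5883942  -0.65656712]
```

View pics/w14.png

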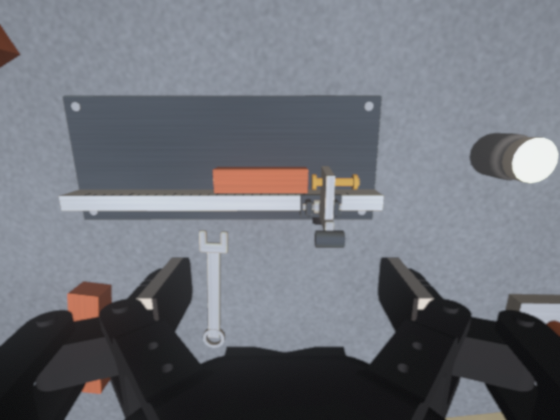

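View pics/s14.png

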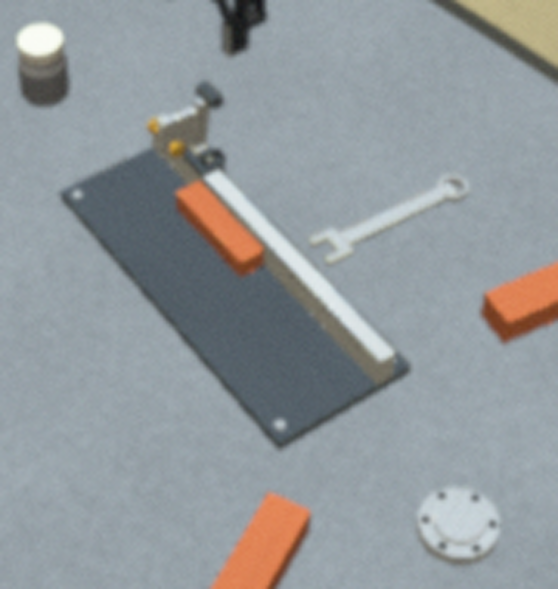

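Run:
```python
from h import *
d=viewer.snapshot('top');im=d['img']
cv2.imwrite('pics/t14.png',cv2.resize(im[150:265,185:365],None,fx=4.4,fy=4.4,interpolation=cv2.INTER_CUBIC)[:,:,::-1])
cv2.imwrite('pics/t14b.png',cv2.resize(im[170:230,205:305],None,fx=7,fy=7,interpolation=cv2.INTER_CUBIC)[:,:,::-1])
def box(d,T,z,lo):
    hsv=cv2.cvtColor(d['img'],cv2.COLOR_RGB2HSV)
    m=((hsv[...,0]<14)&(hsv[...,1]>130)&(hsv[...,2]>lo)).astype(np.uint8)*255
    m[:160]=0;m[232:]=0;m[:,:190]=0;m[:,340:]=0
    cs,_=cv2.findContours(m,0,2);c=max(cs,key=cv2.contourArea)
    B=cv2.boxPoints(cv2.minAreaRect(c));P=np.array([ray(d,*p,z,T)[:2] for p in B]);
    e=[(P[(i+1)%4]-P[i]) for i in range(4)];e=max(e,key=np.linalg.norm);
    a=np.degrees(np.arctan(e[0]/e[1]));print('angle from y',a,'len',np.linalg.norm(e));print(P.round(1).tolist())
    fx=lambda p:(.9914*(p[0]-531.7)-.131*(p[1]-52),.131*(p[0]-531.7)+.9914*(p[1]-52))
    print([tuple(round(float(q),1) for q in fx(p)) for p in P])
box(d,None,36,140)
dw,T,s=wrist();box(dw,T,36,150)
```

```text
angle from y 5.703700105597098 len 61.82665419454303
[[543.5, 135.9], [571.4, 133.3], [565.2, 71.8], [537.4, 74.5]]
[(0.7, 84.7), (28.7, 85.8), (30.7, 24.0), (2.7, 23.0)]
angle from y 7.578010051553721 len 106.26674093161898
[[532.1, 34.6], [545.9, 138.1], [570.3, 135.3], [556.3, 30.0]]
[(2.7, -17.2), (2.8, 87.2), (27.3, 87.6), (27.2, -18.6)]
```

View pics/t14b.png

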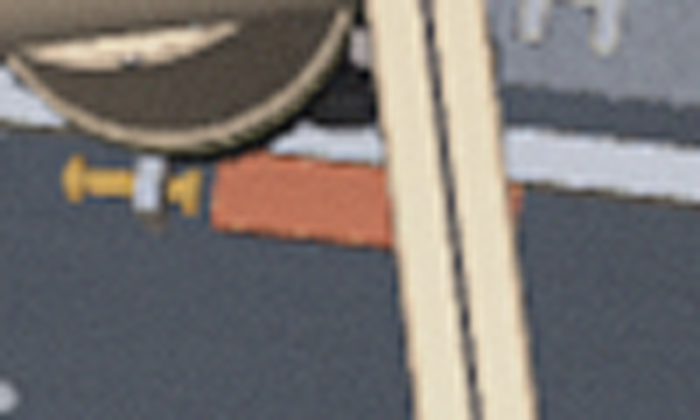

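View pics/t14.png

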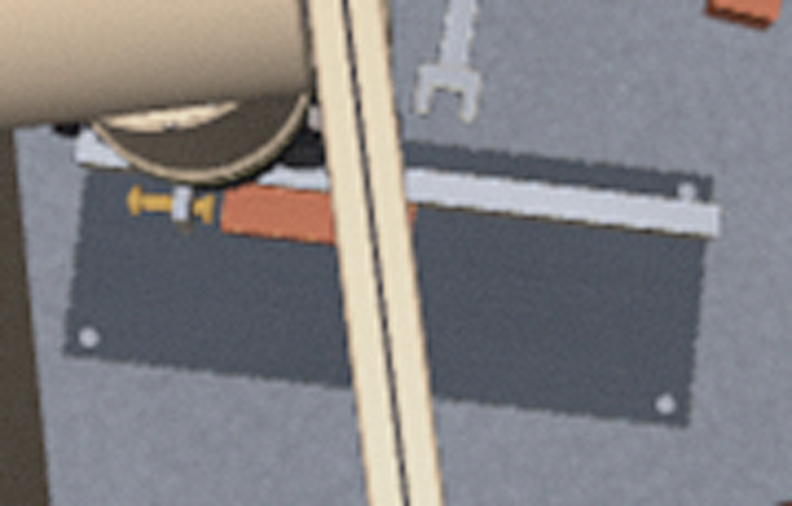

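Run:
```python
from h import *
d,T,s=wrist();im=d['img']
cv2.imwrite('pics/w15.png',cv2.resize(im[150:260,200:370],None,fx=4.6,fy=4.6,interpolation=cv2.INTER_CUBIC)[:,:,::-1])
w=lambda x,y,z:[531.7+.9914*x+.131*y,52-.131*x+.9914*y,z]
for y in(-15,35,82): print(y,'fencetop',proj(d,w(30,y,48),T).round(1),'flush far edge',proj(d,w(30,y,36),T).round(1),'2.5mm off',proj(d,w(27.5,y,36),T).round(1),'near',proj(d,w(2,y,36),T).round(1))
for x in(240,260,280,300): 
    print(x,[tuple(int(q) for q in im[r,x]) for r in range(188,199)])
```

```text
-15 fencetop [216.1 195.6] flush far edge [218.3 193.4] 2.5mm off [218.1 191.3] near [216.9 169.5]
35 fencetop [260.2 195.6] flush far edge [261.  193.3] 2.5mm off [261.  191.2] near [260.5 169.4]
82 fencetop [301.7 195.5] flush far edge [301.2 193.3] 2.5mm off [301.2 191.2] near [301.5 169.4]
240 [(199, 124, 98), (200, 124, 97), (200, 124, 98), (199, 124, 98), (189, 120, 96), (162, 112, 95), (131, 108, 100), (143, 139, 137), (184, 188, 189), (204, 209, 215), (206, 212, 220)]
260 [(199, 124, 97), (200, 124, 98), (200, 124, 98), (200, 124, 98), (188, 119, 95), (156, 106, 89), (123, 100, 92), (132, 129, 127), (175, 177, 179), (199, 204, 210), (206, 212, 219)]
280 [(198, 123, 96), (200, 124, 97), (201, 125, 98), (200, 124, 98), (190, 121, 96), (161, 111, 93), (130, 108, 98), (143, 139, 137), (184, 187, 190), (203, 208, 215), (206, 211, 219)]
300 [(198, 122, 96), (199, 123, 97), (200, 124, 98), (201, 125, 98), (190, 121, 97), (160, 110, 92), (122, 98, 89), (113, 108, 107), (136, 137, 140), (148, 151, 157), (150, 154, 161)]
```

View pics/w15.png

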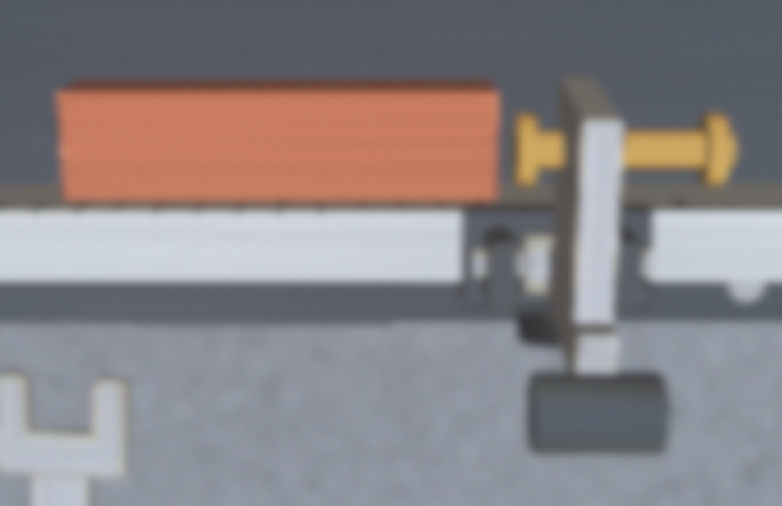

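Run:
```python
from h import *
d,T,s=wrist()
f=lambda p:(.131*(p[0]-531.7)+.9914*(p[1]-52))
print('bar end',[f(ray(d,u,180,36,T)) for u in (308,308.5,309)],'head',[f(ray(d,u,182,z,T)) for u,z in ((312.2,90),(312.2,94),(312.2,98))])
print(status.sense()['time'])
```

```text
bar end [np.float64(89.70150344479076), np.float64(90.27978035228601), np.float64(90.85805753298312)] head [np.float64(89.80022659355247), np.float64(89.44387860783569), np.float64(89.08753062211888)]
30.05
```

Bar end and screw face agree within the measurement's resolution. Handing in.

```bash
python3 -c "
from bench import hand_in
print(hand_in())"
```

```text
the job is handed in; nothing more can be done
None
```

The job is handed in at about 30 s of the 72 s allowed. I saw no sign of failure, and `hand_in()` gave no verdict.

**What I did**
- I pinched the knob and swung the leaf fully down onto its stop.
- I pushed the copper bar flush with two spread fingers. This was the 110 x 28 mm bar on the bed at top-view pixel (306, 209); the other two bars are about 160 x 40 mm.
- I slid the bar along the fence with shut fingers until it stopped on the gauge screw, and held it there for about 2.5 s.
- I swung the leaf back up past upright, let go and raised the arm clear.

**Push force:** the wrist read 10 to 11.5 N during the hold. Sliding friction was about 4.7 N, so the bar pressed on the screw with roughly 5.5 to 7 N. I could not measure that contact directly. If friction had relaxed during the hold, it could have been as high as 11.5 N, still under the 12 N limit.

**Last checks**
- **Leaf:** it stands at about 1.8 rad, estimated from the gripper position when I let go.
- **Flush on the fence:** the bar's fence-side edge is within about half a pixel of the flush position along its whole length, and the bar is parallel to the fence within 0.1°. The overhead view gave a bar angle about 1.8° off, but the arm hid part of the bar there, so I did not use it.
- **Gauged position:** the bar's end measured 90.3 mm and the screw face 89.4 mm along the fence. That 0.9 mm difference is within the cameras' 2 mm accuracy, so it does not prove the 1.5 mm limit was met.
- **Bystanders:** the flange, jar and wrench look undisturbed in the final pictures; I did not measure their positions.

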